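# Nest the graduated plaster pots in the sculptor's workshop

### The job

Clear the wooden tamper out of the grey pot and stand it upright on the blue tile, then nest the white pot in the grey pot and after that the orange pot in the white one. Lower each pot gently, without dropping it, until its flange sits flat on the rim all the way round, not cocked or wedged. Leave the grey pot standing where it is, and do not shove or topple the clay bust, the bottle, the jar or the tin.

Things in the scene. Friction and masses are not known exactly. Their poses are not given: they have to be found in the camera images.
- grey_pot: grey tapered plastic pot, the largest (0.5 kg, loose), standing on the table, open at the top: 100 mm high, outside diameter 56 mm at the base and 74 mm at the rim, walls 4 mm (mouth 66 mm inside), floor 5 mm thick. Origin: centre of the underside; z up through the mouth. At the start the tamper stands in it.
- white_pot: white tapered pot, about 0.14 kg, upright, open on top: 110 mm high, base diameter 47, widening to 62 at 68 mm; a flange 74 mm in diameter lies 68 to 72 mm above the base; above it a near-straight grip band 62 to 64 mm in diameter runs to the rim (mouth 58). Origin: centre of underside; z up. Seated in the grey pot (flange on rim, 2 mm play round it) its origin is 32 mm above the grey one's.
- orange_pot: orange, smallest tapered pot, about 0.14 kg, upright, open on top: 102 mm high, base diameter 42, widening to 54 at 60 mm; a flange 66 mm in diameter lies 60 to 64 mm above the base; above it a near-straight grip band 54 to 56 mm in diameter runs to the rim. Origin: centre of underside; z up. Seated in the white pot (flange on rim, 2 mm play round it) its origin is 50 mm above the white one's.
- tamper: turned wooden tamper, 0.15 kg, 155 mm high, standing upright in the grey pot with its head sticking out: round foot 38 mm in diameter and 30 mm high, a stem 20 mm in diameter, and at the top a round grip 28 mm in diameter from 118 to 155 mm above the foot. Origin: centre of the foot's underside; z up along the stem.
- tile: blue glazed tile, 100 x 100 x 8 mm, fixed flat on the table. Origin: centre of its underside (its top is 8 mm higher); x and y along its edges.
- bust: bystander: grey clay bust 207 mm high on a plywood board 90 x 80 x 12 mm, loose; head and shoulders within 40 mm of its axis. Origin: centre of the underside, z up.
- glaze_jar: bystander: closed amber glass jar with a black cap, 52 mm in diameter, 100 mm high, loose; it stands close beside the white pot. Origin: centre of the underside, z up.
- bottle: bystander: closed green glass bottle, 48 mm in diameter, 180 mm high, loose; it stands close beside the grey pot. Origin: centre of the underside, z up.
- tin: bystander: closed blue and steel tin, 52 mm in diameter, 95 mm high, loose; it stands close beside the orange pot. Origin: centre of the underside, z up.

How it is judged (in metres and radians):
On the way, in this order (a step that is already met when the one before it is completed fails the run):
1. the tamper stands upright on the tile (x of tamper in the frame of tile between -0.042 and 0.042 m and y of tamper in the frame of tile between -0.042 and 0.042 m and z of tamper in the frame of tile between 0.003 and 0.013 m and angle between tamper's own z axis and vertical below 0.08 rad and linear speed of tamper below 0.03 m/s), for 0.2 s.
2. the white pot is seated in the grey pot (z of white_pot in the frame of grey_pot between 0.028 and 0.0355 m and horizontal distance between white_pot and grey_pot below 0.0045 m and angle between the z axis of white_pot and the z axis of grey_pot, either way round below 0.05 rad and linear speed of white_pot below 0.03 m/s), for 0.2 s.
3. the orange pot is seated in the white pot (z of orange_pot in the frame of white_pot between 0.046 and 0.0535 m and horizontal distance between orange_pot and white_pot below 0.0045 m and angle between the z axis of orange_pot and the z axis of white_pot, either way round below 0.05 rad and linear speed of orange_pot below 0.03 m/s), for 0.2 s.
At the end, for the whole second after the job is handed in: Tamper upright (0.08 rad) on the tile, within 42 mm of its centre along each edge; white pot's origin 28-35.5 mm above grey's, orange's 46-53.5 mm above white's, each concentric to 4.5 mm and parallel to 0.05 rad; grey pot upright (0.05 rad), within 40 mm of its start; all under 0.03 m/s (all of step 1 and all of step 2 and all of step 3 and angle between grey_pot's own z axis and vertical below 0.05 rad and height (world z) of grey_pot below 0.006 m and distance of grey_pot from where it was at the start of the episode below 0.04 m and linear speed of grey_pot below 0.03 m/s); the robot touches nothing.
It fails at once if the white pot is dropped into the grey pot (faster than 0.45 m/s once inside its mouth) (horizontal distance between white_pot and grey_pot below 0.03 m and z of white_pot in the frame of grey_pot between 0.022 and 0.095 m and linear speed of white_pot above 0.45 m/s).
It fails at once if the orange pot is dropped into the white pot (faster than 0.45 m/s once inside its mouth) (horizontal distance between orange_pot and white_pot below 0.03 m and z of orange_pot in the frame of white_pot between 0.04 and 0.105 m and linear speed of orange_pot above 0.45 m/s).
It fails at once if the grey pot is shoved 60 mm or tipped over (distance of grey_pot from where it was at the start of the episode above 0.06 m or angle between grey_pot's own z axis and vertical above 0.4 rad).
It fails at once if the bust, bottle, jar or tin is shoved more than 25 mm or tipped (distance of any of bust, glaze_jar, tin, bottle from where it was at the start of the episode above 0.025 m or angle between any of bust, glaze_jar, tin, bottle's own z axis and vertical above 0.3 rad).
It also fails if it takes over 72 s, if anything falls off the work surface, if the arm or the gripper's body presses on something with over 40 N, if the wrist force passes 120 N, or if a joint passes its speed limit or range.

### The arm

A 7-joint arm with a two-finger parallel gripper is mounted at the origin on the work surface. World frame = base frame: x ahead of the robot, y to its left, z up, the work surface at z = 0. Lengths are in mm, angles in rad, forces in N, time in s.
With the tool pointing down it reaches from about 425 to 875 mm from the base axis. Payload 8.4 kg.
Tool frame: the origin (TCP) lies midway between the tips of the shut fingers; the grasp point (between the pads) lies tcp_to_grasp behind it (tcp_to_grasp is the distance from the TCP to the grasp point, in mm); z points along the fingers, y is the line along which they close (so a half turn about z gives the same grasp; the last joint's range is limited). The gripper opens to 85 mm and grips with 20 to 120 N. Pads are 22 mm wide; open, the fingers measure 114 mm over their backs; the gripper's body (76 mm by 85 mm) begins 54 mm behind the grasp point. The pads swing forward as they close: fully open they stand 13 mm farther back than shut.
Start: joints at [1.049, 0.333, 0.04, 1.465, -0.013, 1.343, -0.059], TCP at [266.68, -592.744, 231.308] pointing down, gripper open.
Joint ranges: [-2.58, 2.58], [-0.38, 2.09], [-1.3, 1.39], [0.25, 2.4], [-1.5, 4.64], [0.08, 2.09], [-2.65, 2.65]. Speed limits (rad/s): [2.22, 2.22, 2.79, 2.79, 3.14, 3.14, 3.14].

### API

Orientations are given as a unit quaternion [w, x, y, z].
In Python, from station import get_state, capture, get_calibration, sign_off, silhouettes, tip_of, tcp_to_grasp gives the robot as it stands.
- The arm moves only by the tool send_rows, never from a script. Its argument "moves" is a list of rows, each an object with "grip": the finger opening in m, from 0 to 0.0854; "slide": the shift along the tool's x, y, z in m, a list of three; "turn": the turn about the tool's z in degrees. In form: [{"grip": grip, "slide": [tx, ty, tz], "turn": turn}, ...]. A call has exactly 8 rows; each row shifts and turns the commanded pose from where the row before left it, along the tool's axes as they then stand; what a row does not reach is not made up. A row lasts 1/10 s, in which the tool goes at most 50 mm and 8.59 degrees, less where a joint would pass 70% of its speed; a pose out of reach is approached as far as the arm can. A call with a gripper value outside its range is refused whole. The fingers move at their own pace and stop on an object; the grip force is fixed at half the most. Time passes only in rows, so rows that do not move let the fingers close, or fill a call up. It gives the time, the measured TCP pose, the force, the opening and the grip force at its end, in the units of the state.
- get_state(): the state, without advancing time (a new reading comes with each control period).
- capture(name): name is "scene" or "top"; returns (picture, depth): 420x560x3 uint8, red, green, blue; 420x560 float32, mm along the optical axis (not along the pixel's ray), 0 where there is no reading.
- get_calibration(name): a dict with "K" (3x3 intrinsics, pixels), "distortion" ([k1, k2, p1, p2, k3] as OpenCV has them; the pictures are not rectified), "world_from_camera" (4x4, takes a point from camera to world coordinates). Camera axes: x right, y up, looking along -z (the intrinsics and any distortion apply to the point x, -y, -z); pixel columns grow to the right and rows downward; lengths in mm; the calibration is good to about 2 mm. A picture is of the moment at which its call begins. get_calibration takes no time and is no camera call.
- sign_off(): hands the job in; it is judged then, once.
Trained networks look in the newest picture that a camera, given by its name, has taken for a name from the list of things; names that differ only in an ending like _2 or _b are one class to them, and where a whole thing is asked for, a point or a joint stands for the part that bears it (a point fixed in the world has none). Each returns a list of dicts, best first, with "p" (0 to 1); they miss things now and then, are a little off and sometimes report something else, mostly with a low value. They report only what shows in the picture. A call takes as long as a camera call.
- silhouettes(target, camera): "pixels" (420x560 bool, what is visible of it) and "point" ([column, row] in pixels, amid what is visible of it).
- tip_of(target, camera): "point" ([column, row] in pixels: a listed point, or the origin of a listed thing).
The state is a dict: "time_s": time; "joint_pos": joint angles; "qd": joint speeds; "joint_efforts": joint torques, N m; "ee_pos": TCP position; "tcp_rot": TCP orientation; "ft_force": force on the tool from outside, world axes, zero at the start; "wrist_torque": the same for the moment, N m; "opening": finger opening in mm; "grip_force": force on a finger pad.
Only numpy, scipy, OpenCV 4.12 (cv2) and the standard library are available. Lean on these libraries where they do the work, as an engineer would, in place of code of your own. Each camera call takes 0.05 s, during which the arm holds its last target. There are 200 camera calls.

## Working session

There is one attempt and no reset: what is moved stays moved. The work goes in short steps, Python scripts to look and compute and a tool call to move; the robot and the scene stay as the last step left them, time stands still between calls to the robot, and variables do not carry over. Pictures are saved under pics/ and viewed, at most 10 in all, crops included, and the job is handed in when it is done.

Besides the shell and the picture viewer there is one more tool, called after "Call:" as name([rows], argument=value, ...), one row to a line, values as JSON. send_rows: Moves the arm, as the interface text tells. Its arguments: {"type":"object","properties":{"moves":{"type":"array","items":{"type":"object","properties":{"grip":{"type":"number"},"slide":{"type":"array","items":{"type":"number"}},"turn":{"type":"number"}}}}},"required":["moves"]}

```bash
ls; mkdir -p pics; cat > h.py <<'E'
import numpy as np, cv2
from station import *
def cal(n):
    c=get_calibration(n); return np.array(c["K"]),np.array(c["distortion"]),np.array(c["world_from_camera"])
def cloud(n,depth):
    K,D,T=cal(n); h,w=depth.shape
    u,v=np.meshgrid(np.arange(w),np.arange(h))
    p=cv2.undistortPoints(np.stack([u,v],-1).reshape(-1,1,2).astype(float),K,D).reshape(h,w,2)
    P=np.stack([p[...,0]*depth,-p[...,1]*depth,-depth],-1)
    return P@T[:3,:3].T+T[:3,3]
def fitc(xy,r=None):
    from scipy.optimize import least_squares
    x0=np.r_[xy.mean(0),30 if r is None else r]
    f=lambda x: np.hypot(*(xy-x[:2]).T)-(x[2] if r is None else r)
    return least_squares(f,x0,loss='soft_l1',f_scale=1.5).x
E
python3 - <<'E'
from h import *
for n in ["scene","top"]:
    im,d=capture(n); cv2.imwrite(f"pics/{n}0.png",im[...,::-1]); np.save(f"{n}0.npy",d)
    W=cloud(n,d); K,D,T=cal(n); print(n,T[:3,3].round(),K[0,0])
    for t in ["grey_pot","white_pot","orange_pot","tamper","tile","bust","glaze_jar","bottle","tin"]:
        s=silhouettes(t,n)
        if not s: print(t,"none"); continue
        m=s[0]["pixels"]&(d>0); p=W[m]
        if len(p)==0: print(t,'empty');continue
        z=np.percentile(p[:,2],[2,98]); top=p[p[:,2]>z[1]-6]
        print(t,round(s[0]["p"],2),np.round(s[0]["point"]),m.sum(),"z",z.round(),"bb",np.percentile(p[:,:2],[2,98],axis=0).round().tolist(),"top",np.percentile(top[:,:2],[2,98],axis=0).round().tolist(),"fit",fitc(top[:,:2]).round(1))
s=get_state(); print(s["ee_pos"],s["tcp_rot"],s["opening"],tcp_to_grasp)
E
```

```text
pics
scene [1027.  252.  798.] 394.7947661716233
grey_pot 0.98 [188. 135.] 806 z [  6. 101.] bb [[353.0, -311.0], [421.0, -242.0]] top [[351.0, -314.0], [422.0, -241.0]] fit [ 386.8 -276.9   35. ]
white_pot 0.76 [318. 257.] 1153 z [ 20. 111.] bb [[600.0, 151.0], [662.0, 211.0]] top [[600.0, 151.0], [659.0, 211.0]] fit [629.6 180.9  29.6]
orange_pot 0.6 [402. 195.] 819 z [ 13. 102.] bb [[374.0, 270.0], [428.0, 321.0]] top [[374.0, 271.0], [427.0, 321.0]] fit [400.3 295.3  25.8]
tamper 0.84 [181. 113.] 292 z [  2. 162.] bb [[248.0, -378.0], [400.0, -264.0]] top [[374.0, -289.0], [400.0, -265.0]] fit [ 387.1 -276.7   10.3]
tile 0.87 [267. 203.] 1321 z [ 3. 10.] bb [[437.0, -47.0], [538.0, 52.0]] top [[438.0, -47.0], [537.0, 51.0]] fit [487.4   2.5  39.9]
bust 0.59 [164. 207.] 2564 z [  6. 206.] bb [[613.0, -224.0], [683.0, -150.0]] top [[622.0, -208.0], [660.0, -171.0]] fit [ 642.1 -188.6   14.1]
glaze_jar 0.59 [354. 253.] 857 z [ 11. 102.] bb [[553.0, 216.0], [597.0, 262.0]] top [[551.0, 218.0], [593.0, 259.0]] fit [572.3 238.5  16.6]
bottle 0.77 [209. 143.] 855 z [  7. 181.] bb [[401.
[... 993 characters left out ...]
380. 138.] 2110 z [  8. 207.] bb [[594.0, -222.0], [665.0, -152.0]] top [[619.0, -210.0], [656.0, -173.0]] fit [ 637.8 -191.9   13.9]
glaze_jar 0.91 [190. 175.] 663 z [ 11. 103.] bb [[545.0, 211.0], [589.0, 256.0]] top [[550.0, 216.0], [590.0, 256.0]] fit [570.3 236.7  15.9]
bottle 0.43 [188. 174.] 735 z [ -2. 103.] bb [[545.0, 211.0], [623.0, 264.0]] top [[550.0, 215.0], [591.0, 256.0]] fit [570.9 236.7  16.3]
tin 0.27 [434. 252.] 436 z [ 35. 163.] bb [[370.0, -293.0], [400.0, -266.0]] top [[373.0, -292.0], [397.0, -267.0]] fit [ 384.8 -279.7    9.9]
[ 266.68636652 -592.75735417  231.32543449] [2.60027775e-06 9.77746890e-01 2.09788035e-01 3.23675195e-06] 85.90913566627121 18.700000000000003
```

View pics/scene0.png

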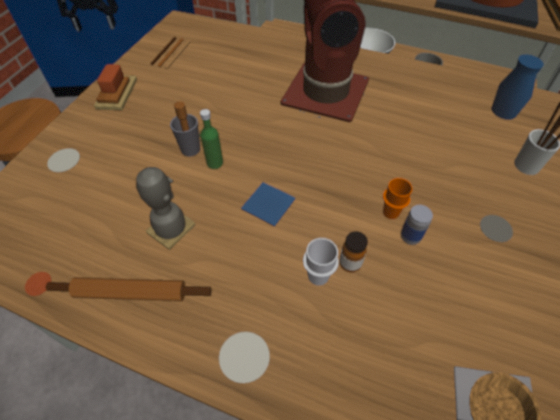

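Call:
send_rows([
  {"grip":0.085,"slide":[0,0,-0.005],"turn":-8.22},
  {"grip":0.085,"slide":[0,0,-0.005],"turn":-8.22},
  {"grip":0.085,"slide":[0,0,0],"turn":-8.22},
  {"grip":0.085,"slide":[0,0,0],"turn":-8.22},
  {"grip":0.085,"slide":[0,0,0],"turn":-8.22},
  {"grip":0.085,"slide":[0,0,0],"turn":-8.22},
  {"grip":0.085,"slide":[0,0,0],"turn":-8.22},
  {"grip":0.085,"slide":[0,0,0],"turn":-8.24},
])

```text
time_s: 1.8
ee_pos: [266.6, -592.8, 241.3]
tcp_rot: [-0.0, 0.705, 0.709, -0.0]
ft_force: [-0.3, -0.3, -0.3]
opening: 84.7
grip_force: 0.0
```

The scene picture shows the tamper (181,110) in the grey pot (188,135), the bottle close by (209,143), the bust (164,207), the tile (267,203), the white pot (318,257) with the jar (354,253), and the orange pot (398,197) with the tin (417,224). This agrees with the network results. I'm moving over the tamper.

Call:
send_rows([
  {"grip":0.085,"slide":[0.039,0.015,0],"turn":0},
  {"grip":0.085,"slide":[0.039,0.015,0],"turn":0},
  {"grip":0.085,"slide":[0.039,0.015,0],"turn":0},
  {"grip":0.085,"slide":[0.039,0.015,0],"turn":0},
  {"grip":0.085,"slide":[0.039,0.015,0],"turn":0},
  {"grip":0.085,"slide":[0.039,0.015,0],"turn":0},
  {"grip":0.085,"slide":[0.04,0.015,0],"turn":0},
  {"grip":0.085,"slide":[0.04,0.0145,0],"turn":0},
])

```text
time_s: 2.6
ee_pos: [386.6, -277.1, 241.6]
tcp_rot: [0.0, 0.707, 0.707, -0.0]
ft_force: [0.8, -1.1, -0.1]
opening: 85.0
grip_force: 0.0
```

Call:
send_rows([
  {"grip":0.085,"slide":[-0.001,0,0.04],"turn":0},
  {"grip":0.085,"slide":[0,0,0.04],"turn":0},
  {"grip":0.085,"slide":[0,0,0.03],"turn":0},
  {"grip":0.085,"slide":[0,0,0],"turn":0},
  {"grip":0.02,"slide":[0,0,0],"turn":0},
  {"grip":0.02,"slide":[0,0,0],"turn":0},
  {"grip":0.02,"slide":[0,0,0],"turn":0},
  {"grip":0.02,"slide":[0,0,0],"turn":0},
])

```text
time_s: 3.4
ee_pos: [386.8, -280.2, 132.6]
tcp_rot: [0.001, 0.707, 0.707, 0.0]
ft_force: [0.2, 0.3, 2.5]
opening: 27.5
grip_force: 1.4
```

Call:
send_rows([
  {"grip":0.02,"slide":[0,0,0],"turn":0},
  {"grip":0.02,"slide":[0,0,0],"turn":0},
  {"grip":0.02,"slide":[0,0,-0.005],"turn":0},
  {"grip":0.02,"slide":[0,0,-0.005],"turn":0},
  {"grip":0.02,"slide":[0,0,0],"turn":0},
  {"grip":0.02,"slide":[0,0,0],"turn":0},
  {"grip":0.02,"slide":[0,0,0],"turn":0},
  {"grip":0.02,"slide":[0,0,0],"turn":0},
])

```text
time_s: 4.2
ee_pos: [386.0, -279.6, 141.1]
tcp_rot: [-0.0, 0.707, 0.707, -0.0]
ft_force: [-0.6, 0.1, -1.7]
opening: 26.3
grip_force: 59.0
```

Call:
send_rows([
  {"grip":0.02,"slide":[0,0,-0.02],"turn":0},
  {"grip":0.02,"slide":[0,0,-0.03],"turn":0},
  {"grip":0.02,"slide":[0,0,-0.03],"turn":0},
  {"grip":0.02,"slide":[0,0,-0.03],"turn":0},
  {"grip":0.02,"slide":[0,0,-0.02],"turn":0},
  {"grip":0.02,"slide":[0.01,0.035,0],"turn":0},
  {"grip":0.02,"slide":[0.02,0.035,0],"turn":0},
  {"grip":0.02,"slide":[0.03,0.03,0],"turn":0},
])

```text
time_s: 5.0
ee_pos: [487.2, -220.4, 271.1]
tcp_rot: [0.0, 0.708, 0.706, 0.0]
ft_force: [1.0, -1.0, -2.2]
opening: 26.5
grip_force: 59.4
```

Call:
send_rows([
  {"grip":0.02,"slide":[0.035,0,0],"turn":0},
  {"grip":0.02,"slide":[0.035,0,0],"turn":0},
  {"grip":0.02,"slide":[0.035,0,0],"turn":0},
  {"grip":0.02,"slide":[0.035,0,0],"turn":0},
  {"grip":0.02,"slide":[0.035,0,0],"turn":0},
  {"grip":0.02,"slide":[0.03,0,0],"turn":0},
  {"grip":0.02,"slide":[0.014,0,0],"turn":0},
  {"grip":0.02,"slide":[0,0,0],"turn":0},
])

```text
time_s: 5.8
ee_pos: [486.1, 1.1, 271.4]
tcp_rot: [-0.0, 0.706, 0.708, 0.0]
ft_force: [-0.1, -0.1, -1.1]
opening: 26.6
grip_force: 59.7
```

```bash
python3 - <<'E'
from h import *
n="scene"
im,d=capture(n); W=cloud(n,d); cv2.imwrite("pics/s1.png",im[100:300,150:400][...,::-1].repeat(3,0).repeat(3,1))
for t in ["tamper","tile"]:
    s=silhouettes(t,n); 
    for q in s[:2]:
        p=W[q["pixels"]&(d>0)]; print(t,q["p"],q["point"],len(p),np.percentile(p,[1,50,99],axis=0).round().tolist())
print(get_state()["ee_pos"])
E
```

```text
tamper 0.91 [267.8, 151.2] 655 [[204.0, -103.0, -1.0], [495.0, 10.0, 195.0], [505.0, 22.0, 299.0]]
tamper 0.61 [355.8, 252.7] 828 [[554.0, 214.0, 11.0], [588.0, 239.0, 77.0], [598.0, 263.0, 103.0]]
tile 0.75 [266.8, 202.5] 1368 [[434.0, -53.0, -1.0], [490.0, 2.0, 7.0], [541.0, 54.0, 11.0]]
[486.18167984  -2.4885294  271.12320154]
```

View pics/s1.png

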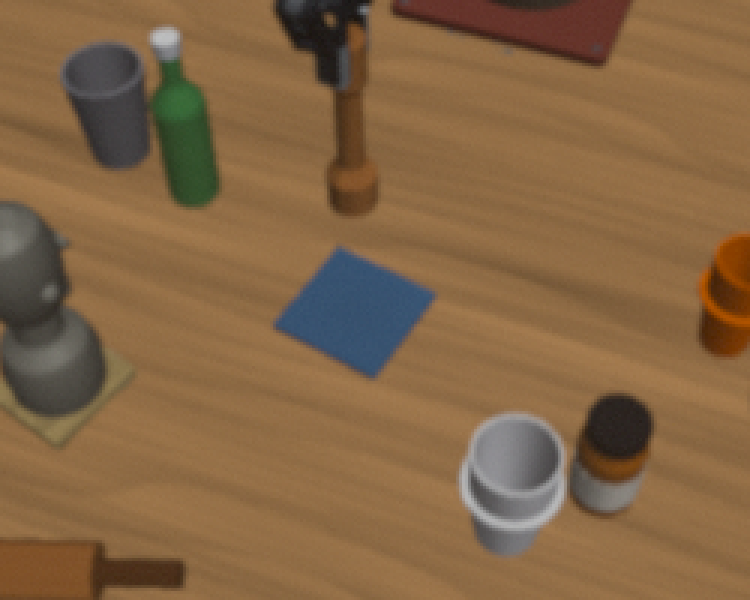

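The crop shows the tamper held upright at (350,130) over the blue tile (355,312), with the grey pot empty and undisturbed at (110,105). I'm lowering it.

Call:
send_rows([
  {"grip":0.02,"slide":[0.001,0,0.03],"turn":0},
  {"grip":0.02,"slide":[0,0,0.035],"turn":0},
  {"grip":0.02,"slide":[0,0,0.035],"turn":0},
  {"grip":0.02,"slide":[0,0,0.02],"turn":0},
  {"grip":0.02,"slide":[0,0,0.01],"turn":0},
  {"grip":0.02,"slide":[0,0,0.003],"turn":0},
  {"grip":0.02,"slide":[0,0,0.0],"turn":0},
  {"grip":0.02,"slide":[0,0,0.0],"turn":0},
])

```text
time_s: 6.75
ee_pos: [487.0, 0.0, 139.4]
tcp_rot: [0.001, 0.707, 0.707, 0.001]
ft_force: [-0.4, 0.4, -1.1]
opening: 26.0
grip_force: 59.6
```

Call:
send_rows([
  {"grip":0.02,"slide":[0,0,0.001],"turn":0},
  {"grip":0.02,"slide":[0,0,0.001],"turn":0},
  {"grip":0.02,"slide":[0,0,0.001],"turn":0},
  {"grip":0.02,"slide":[0,0,0],"turn":0},
  {"grip":0.02,"slide":[0,0,0],"turn":0},
  {"grip":0.02,"slide":[0,0,0],"turn":0},
  {"grip":0.02,"slide":[0,0,0.0],"turn":0},
  {"grip":0.02,"slide":[0,0,0.0],"turn":0},
])

```text
time_s: 7.55
ee_pos: [486.5, 0.3, 135.7]
tcp_rot: [0.0, 0.707, 0.707, 0.0]
ft_force: [-0.4, -0.1, 5.2]
opening: 25.9
grip_force: 60.3
```

Call:
send_rows([
  {"grip":0.035,"slide":[0,0,0],"turn":0},
  {"grip":0.05,"slide":[0,0,0],"turn":0},
  {"grip":0.085,"slide":[0,0,0],"turn":0},
  {"grip":0.085,"slide":[0,0,0],"turn":0},
  {"grip":0.085,"slide":[0,0,0],"turn":0},
  {"grip":0.085,"slide":[0,0,-0.02],"turn":0},
  {"grip":0.085,"slide":[0,0,-0.04],"turn":0},
  {"grip":0.085,"slide":[0,0,-0.04],"turn":0},
])

```text
time_s: 8.35
ee_pos: [485.5, 0.4, 236.1]
tcp_rot: [-0.001, 0.707, 0.707, -0.0]
ft_force: [0.5, 0.1, 1.2]
opening: 85.1
grip_force: 0.0
```

```bash
cat > c.py <<'E'
from h import *
import sys
for n in ["scene","top"]:
    im,d=capture(n); W=cloud(n,d)
    for t in sys.argv[1:]:
        s=silhouettes(t,n)
        if not s: print(n,t,"none"); continue
        p=W[s[0]["pixels"]&(d>0)]; z=np.percentile(p[:,2],[2,98]); top=p[p[:,2]>z[1]-6]
        print(n,t,round(s[0]["p"],2),"z",z.round(1),"fit",fitc(top[:,:2]).round(1),"bb mid",np.percentile(top[:,:2],[2,98],axis=0).mean(0).round(1))
print(get_state()["ee_pos"])
E
python3 c.py tamper white_pot grey_pot glaze_jar
```

```text
scene tamper 0.71 z [  9.5 180.4] fit [ 410.9 -186.2    7.8] bb mid [ 410.7 -186.2]
scene white_pot 0.92 z [  2.3 110.9] fit [629.6 180.9  29.7] bb mid [629.6 181.1]
scene grey_pot 0.58 z [  1.6 101.5] fit [ 387.2 -276.7   34.9] bb mid [ 386.7 -276.1]
scene glaze_jar 0.64 z [  1.4 102.4] fit [572.5 238.7  16.6] bb mid [572.  238.5]
top tamper none
top white_pot 0.6 z [  1.7 112.1] fit [627.  178.   30.2] bb mid [627.7 178.6]
top grey_pot 0.72 z [  2.8 102.3] fit [ 384.7 -279.8   35. ] bb mid [ 383.9 -280. ]
top glaze_jar 0.95 z [  3.6 103.3] fit [569.8 235.8  16. ] bb mid [570.  235.9]
[4.85643626e+02 2.61733097e-01 2.34349813e+02]
```

Call:
send_rows([
  {"grip":0.085,"slide":[0.03,0.024,0],"turn":0},
  {"grip":0.085,"slide":[0.03,0.024,0],"turn":0},
  {"grip":0.085,"slide":[0.03,0.024,0],"turn":0},
  {"grip":0.085,"slide":[0.03,0.024,0],"turn":0},
  {"grip":0.085,"slide":[0.03,0.024,0],"turn":0},
  {"grip":0.085,"slide":[0.029,0.023,0],"turn":0},
  {"grip":0.085,"slide":[0,0,0],"turn":-7.5},
  {"grip":0.085,"slide":[0,0,0],"turn":-7.5},
])

```text
time_s: 9.65
ee_pos: [628.9, 181.1, 233.9]
tcp_rot: [-0.001, 0.606, 0.796, -0.0]
ft_force: [0.6, -0.9, 0.3]
opening: 84.8
grip_force: 0.0
```

Call:
send_rows([
  {"grip":0.085,"slide":[0,0,0],"turn":-7.5},
  {"grip":0.085,"slide":[0,0,0],"turn":-7.5},
  {"grip":0.085,"slide":[0,0,0],"turn":-7.5},
  {"grip":0.085,"slide":[0,0,0],"turn":-7.5},
  {"grip":0.085,"slide":[0,0,0],"turn":0},
  {"grip":0.085,"slide":[0,0,0],"turn":0},
  {"grip":0.085,"slide":[0,0,0],"turn":0},
  {"grip":0.085,"slide":[0,0,0],"turn":0},
])

```text
time_s: 10.45
ee_pos: [629.1, 179.3, 235.3]
tcp_rot: [-0.0, 0.383, 0.924, -0.0]
ft_force: [-0.5, -0.4, 0.4]
opening: 84.7
grip_force: 0.0
```

```bash
python3 - <<'E'
from h import *
S=get_state(); print(S["ee_pos"],S["tcp_rot"],S["opening"],tcp_to_grasp)
for n in ["scene","top"]:
    im,d=capture(n); W=cloud(n,d); cv2.imwrite(f"pics/{n}2.png",im[...,::-1])
    # points near tamper place
    m=(np.abs(W[...,0]-487)<45)&(np.abs(W[...,1])<45)&(d>0)
    for lo,hi in [(20,40),(50,110),(125,160),(160,180)]:
        p=W[m&(W[...,2]>lo)&(W[...,2]<hi)]; print(n,lo,len(p),p.mean(0).round(1) if len(p) else '')
    # gripper parts over white
    p=W[(np.hypot(W[...,0]-628,W[...,1]-179.5)<110)&(W[...,2]>200)&(d>0)]; print("grip",len(p),p[:,2].min() if len(p) else '')
E
```

```text
[629.1114162  179.30804374 235.25135991] [-1.44704421e-05  3.83467717e-01  9.23554280e-01 -5.04942705e-05] 84.72002385913538 18.700000000000003
scene 20 85 [497.7   7.8  31.9]
scene 50 132 [493.2   5.8  80.4]
scene 125 125 [495.9   6.9 143.5]
scene 160 94 [486.4   3.1 162.4]
grip 16270 246.78758764481097
top 20 0 
top 50 0 
top 125 0 
top 160 0 
grip 5536 363.3699359883095
```

Call:
send_rows([
  {"grip":0.085,"slide":[0,0,0.04],"turn":0},
  {"grip":0.085,"slide":[0,0,0.04],"turn":0},
  {"grip":0.085,"slide":[0,0,0.03],"turn":0},
  {"grip":0.085,"slide":[0,0,0.02],"turn":0},
  {"grip":0.085,"slide":[0,0,0.015],"turn":0},
  {"grip":0.085,"slide":[0,0,0.011],"turn":0},
  {"grip":0.085,"slide":[0,0,0],"turn":0},
  {"grip":0.085,"slide":[0,0,0],"turn":0},
])

```text
time_s: 11.35
ee_pos: [629.6, 179.6, 80.2]
tcp_rot: [0.0, 0.383, 0.924, 0.0]
ft_force: [0.0, 0.2, 0.2]
opening: 85.0
grip_force: 0.0
```

Call:
send_rows([
  {"grip":0.07,"slide":[0,0,0],"turn":0},
  {"grip":0.066,"slide":[0,0,0],"turn":0},
  {"grip":0.062,"slide":[0,0,0],"turn":0},
  {"grip":0.055,"slide":[0,0,0],"turn":0},
  {"grip":0.055,"slide":[0,0,0],"turn":0},
  {"grip":0.055,"slide":[0,0,0],"turn":0},
  {"grip":0.055,"slide":[0,0,-0.004],"turn":0},
  {"grip":0.055,"slide":[0,0,-0.006],"turn":0},
])

```text
time_s: 12.15
ee_pos: [628.8, 179.1, 89.3]
tcp_rot: [-0.0, 0.383, 0.924, -0.0]
ft_force: [-0.0, 0.7, -1.3]
opening: 61.2
grip_force: 64.8
```

Call:
send_rows([
  {"grip":0.055,"slide":[0,0,-0.02],"turn":0},
  {"grip":0.055,"slide":[0,0,-0.03],"turn":0},
  {"grip":0.055,"slide":[0,0,-0.03],"turn":7.5},
  {"grip":0.055,"slide":[0,0,-0.03],"turn":7.5},
  {"grip":0.055,"slide":[0,0,-0.03],"turn":7.5},
  {"grip":0.055,"slide":[0,0,-0.03],"turn":7.5},
  {"grip":0.055,"slide":[0,0,-0.03],"turn":7.5},
  {"grip":0.055,"slide":[0,0,-0.01],"turn":7.5},
])

```text
time_s: 12.95
ee_pos: [629.7, 180.1, 303.4]
tcp_rot: [0.001, 0.709, 0.705, 0.002]
ft_force: [0.3, 0.1, -0.9]
opening: 60.9
grip_force: 65.0
```

Call:
send_rows([
  {"grip":0.055,"slide":[-0.015,-0.007,0],"turn":0},
  {"grip":0.055,"slide":[-0.033,-0.014,0],"turn":0},
  {"grip":0.055,"slide":[-0.035,-0.016,0],"turn":0},
  {"grip":0.055,"slide":[-0.035,-0.016,0],"turn":0},
  {"grip":0.055,"slide":[-0.035,-0.016,0],"turn":0},
  {"grip":0.055,"slide":[-0.035,-0.016,0],"turn":0},
  {"grip":0.055,"slide":[-0.035,-0.016,0],"turn":0},
  {"grip":0.055,"slide":[-0.035,-0.016,0],"turn":0},
])

```text
time_s: 13.75
ee_pos: [511.1, -79.8, 299.7]
tcp_rot: [0.0, 0.707, 0.707, 0.0]
ft_force: [0.7, -0.2, -1.0]
opening: 61.0
grip_force: 65.3
```

Call:
send_rows([
  {"grip":0.055,"slide":[-0.035,-0.016,0],"turn":0},
  {"grip":0.055,"slide":[-0.035,-0.02,0],"turn":0},
  {"grip":0.055,"slide":[-0.035,-0.022,0],"turn":0},
  {"grip":0.055,"slide":[-0.035,-0.022,0],"turn":0},
  {"grip":0.055,"slide":[-0.035,-0.022,0],"turn":0},
  {"grip":0.055,"slide":[-0.024,-0.024,0],"turn":0},
  {"grip":0.055,"slide":[0,0,0],"turn":0},
  {"grip":0.055,"slide":[0,0,0],"turn":0},
])

```text
time_s: 14.55
ee_pos: [385.9, -277.8, 299.6]
tcp_rot: [0.0, 0.708, 0.707, 0.0]
ft_force: [1.3, -0.1, -1.1]
opening: 60.8
grip_force: 65.4
```

```bash
python3 - <<'E'
from h import *
S=get_state(); print(S["ee_pos"],S["tcp_rot"],S["opening"])
for n in ["scene","top"]:
    im,d=capture(n); W=cloud(n,d); cv2.imwrite(f"pics/{n}3.png",im[...,::-1])
    for t in ["white_pot","grey_pot"]:
        s=silhouettes(t,n)
        for q in s[:1]:
            p=W[q["pixels"]&(d>0)]; print(n,t,round(q["p"],2),q["point"],len(p),np.percentile(p,[2,50,98],axis=0).round().tolist())
E
```

```text
[ 385.89865916 -277.7789266   299.60324183] [1.02932266e-04 7.07561873e-01 7.06651372e-01 1.52866660e-04] 60.7697482631598
scene white_pot 0.67 [170.7, 62.7] 1217 [[40.0, -514.0, 3.0], [401.0, -261.0, 292.0], [420.0, -244.0, 329.0]]
scene grey_pot 0.7 [398.7, 198.5] 871 [[374.0, 269.0, 5.0], [414.0, 295.0, 72.0], [428.0, 322.0, 102.0]]
top white_pot 0.88 [458.1, 236.5] 1231 [[355.0, -303.0, 222.0], [390.0, -267.0, 288.0], [416.0, -243.0, 330.0]]
top grey_pot 0.81 [425.2, 253.9] 1071 [[352.0, -312.0, 2.0], [385.0, -290.0, 49.0], [420.0, -245.0, 102.0]]
```

View pics/scene3.png

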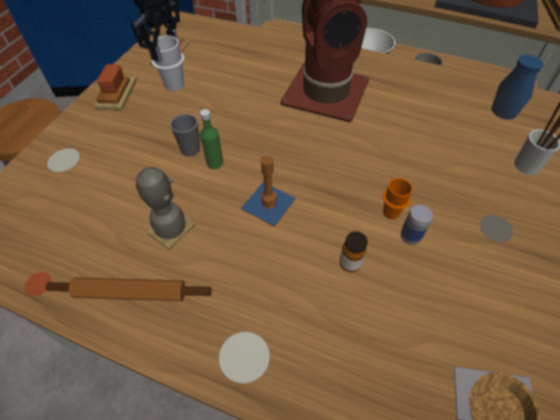

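The picture shows the white pot held level at (171,70) above the grey pot (186,135), with the tamper upright on the tile (268,185). Next I'll check the centring from the flange.

```bash
cat > fitpot.py <<'E'
# fit a held pot's axis (vertical) with known profile to masked points, per camera
from h import *
from scipy.optimize import least_squares
P={"white_pot":([0,68,68.01,72,72.01,110],[23.5,31,37,37,31,32]),"orange_pot":([0,60,60.01,64,64.01,102],[21,27,33,33,27,28])}
def fitpot(t,c0):
    zs,rs=map(np.array,P[t])
    for n in ["scene","top"]:
        im,d=capture(n); W=cloud(n,d); s=silhouettes(t,n)
        if not s: print(n,"none"); continue
        best=None
        for q in s:
            p=W[q["pixels"]&(d>0)]
            p=p[(np.hypot(p[:,0]-c0[0],p[:,1]-c0[1])<45)&(p[:,2]>c0[2]-15)&(p[:,2]<c0[2]+zs[-1]-3)]
            if best is None or len(p)>len(best): best=p
        p=best
        def f(x):
            h=p[:,2]-x[2]; return np.hypot(p[:,0]-x[0],p[:,1]-x[1])-np.interp(h,zs,rs)
        R=least_squares(f,c0,loss="cauchy",f_scale=1.5,diff_step=1e-3); print(n,t,len(p),R.x.round(1),"med|r|",np.median(abs(R.fun)).round(2))
E
python3 - <<'E'
from fitpot import *
fitpot("white_pot",[386,-278,220])
E
```

```text
scene white_pot 1097 [ 387.7 -275.7  221.5] med|r| 1.21
top white_pot 1114 [ 385.1 -276.3  233.2] med|r| 1.02
```

Call:
send_rows([
  {"grip":0.055,"slide":[-0.0015,-0.0005,0.03],"turn":0},
  {"grip":0.055,"slide":[0,0,0.035],"turn":0},
  {"grip":0.055,"slide":[0,0,0.03],"turn":0},
  {"grip":0.055,"slide":[0,0,0.015],"turn":0},
  {"grip":0.055,"slide":[0,0,0.01],"turn":0},
  {"grip":0.055,"slide":[0,0,0.01],"turn":0},
  {"grip":0.055,"slide":[0,0,0.01],"turn":0},
  {"grip":0.055,"slide":[0,0,0.01],"turn":0},
])

```text
time_s: 15.85
ee_pos: [386.0, -279.5, 149.1]
tcp_rot: [0.001, 0.707, 0.707, 0.0]
ft_force: [-0.2, 0.6, -1.2]
opening: 60.7
grip_force: 65.4
```

Call:
send_rows([
  {"grip":0.055,"slide":[0,0,0.008],"turn":0},
  {"grip":0.055,"slide":[0,0,0.008],"turn":0},
  {"grip":0.055,"slide":[0,0,0.006],"turn":0},
  {"grip":0.055,"slide":[0,0,0.004],"turn":0},
  {"grip":0.055,"slide":[0,0,0.003],"turn":0},
  {"grip":0.055,"slide":[0,0,0.002],"turn":0},
  {"grip":0.055,"slide":[0,0,0],"turn":0},
  {"grip":0.055,"slide":[0,0,0],"turn":0},
])

```text
time_s: 16.65
ee_pos: [385.8, -279.3, 118.5]
tcp_rot: [0.0, 0.707, 0.707, 0.0]
ft_force: [0.9, 0.9, -0.7]
opening: 61.2
grip_force: 65.4
```

Call:
send_rows([
  {"grip":0.055,"slide":[0,0,0.002],"turn":0},
  {"grip":0.055,"slide":[0,0,0.001],"turn":0},
  {"grip":0.055,"slide":[0,0,0.001],"turn":0},
  {"grip":0.055,"slide":[0,0,0.001],"turn":0},
  {"grip":0.055,"slide":[0,0,0.001],"turn":0},
  {"grip":0.055,"slide":[0,0,0],"turn":0},
  {"grip":0.055,"slide":[0,0,0],"turn":0},
  {"grip":0.055,"slide":[0,0,0],"turn":0},
])

```text
time_s: 17.45
ee_pos: [385.7, -279.3, 112.9]
tcp_rot: [0.0, 0.707, 0.707, -0.0]
ft_force: [-2.2, 2.4, 5.4]
opening: 60.9
grip_force: 66.2
```

```bash
python3 - <<'E'
from fitpot import *
s=get_state(); print(s["ee_pos"],s["ft_force"],s["wrist_torque"])
fitpot("white_pot",[386,-278,33])
E
```

```text
[ 385.73274446 -279.3095997   112.86575729] [-2.19179146  2.42648161  5.36063187] [0.26907716 0.66879164 0.01235918]
scene white_pot 464 [ 387.2 -278.2   33.2] med|r| 1.49
top white_pot 542 [ 384.  -277.9   43.3] med|r| 1.33
```

Call:
send_rows([
  {"grip":0.055,"slide":[0.0007,-0.0007,0],"turn":0},
  {"grip":0.055,"slide":[0,0,0],"turn":0},
  {"grip":0.055,"slide":[0,0,0.0005],"turn":0},
  {"grip":0.055,"slide":[0,0,0.0005],"turn":0},
  {"grip":0.055,"slide":[0,0,0],"turn":0},
  {"grip":0.055,"slide":[0,0,0],"turn":0},
  {"grip":0.055,"slide":[0,0,0],"turn":0},
  {"grip":0.055,"slide":[0,0,0],"turn":0},
])

```text
time_s: 18.45
ee_pos: [385.7, -279.3, 112.8]
tcp_rot: [0.001, 0.707, 0.707, -0.0]
ft_force: [-2.8, 0.3, 14.8]
opening: 61.4
grip_force: 67.2
```

Call:
send_rows([
  {"grip":0.064,"slide":[0,0,0],"turn":0},
  {"grip":0.066,"slide":[0,0,0],"turn":0},
  {"grip":0.07,"slide":[0,0,0],"turn":0},
  {"grip":0.085,"slide":[0,0,0],"turn":0},
  {"grip":0.085,"slide":[0,0,0],"turn":0},
  {"grip":0.085,"slide":[0,0,0],"turn":0},
  {"grip":0.085,"slide":[0,0,-0.01],"turn":0},
  {"grip":0.085,"slide":[0,0,-0.03],"turn":0},
])

```text
time_s: 19.25
ee_pos: [383.5, -277.6, 150.1]
tcp_rot: [-0.002, 0.707, 0.707, -0.0]
ft_force: [0.7, -0.3, 0.4]
opening: 85.3
grip_force: 0.0
```

Call:
send_rows([
  {"grip":0.085,"slide":[0,0,-0.03],"turn":0},
  {"grip":0.085,"slide":[0,0,-0.04],"turn":0},
  {"grip":0.085,"slide":[0,0,-0.04],"turn":0},
  {"grip":0.085,"slide":[0.02,0.03,0],"turn":0},
  {"grip":0.085,"slide":[0.03,0.03,0],"turn":0},
  {"grip":0.085,"slide":[0.035,0.02,0],"turn":0},
  {"grip":0.085,"slide":[0.035,0.02,0],"turn":0},
  {"grip":0.085,"slide":[0.035,0,0],"turn":0},
])

```text
time_s: 20.05
ee_pos: [486.6, -121.5, 261.9]
tcp_rot: [0.0, 0.707, 0.708, 0.001]
ft_force: [0.8, -0.0, 0.1]
opening: 85.0
grip_force: 0.0
```

```bash
python3 - <<'E'
from h import *
print(get_state()["ee_pos"])
for n in ["scene","top"]:
    im,d=capture(n); W=cloud(n,d)
    if n=="scene": cv2.imwrite("pics/s4.png",cv2.resize(im[60:260,120:320][...,::-1],(600,600)))
    for t in ["grey_pot","white_pot","orange_pot","tamper","tin","bottle"]:
        s=silhouettes(t,n)
        if not s: print(n,t,"none"); continue
        p=W[s[0]["pixels"]&(d>0)]; z=np.percentile(p[:,2],[2,98]); top=p[p[:,2]>z[1]-6]
        A=np.c_[top[:,:2]-top[:,:2].mean(0),np.ones(len(top))]
        print(n,t,round(s[0]["p"],2),"z",z.round(1),"fit",fitc(top[:,:2]).round(1))
E
```

```text
[ 486.57805435 -121.45208406  261.93896638]
scene grey_pot 0.76 z [ 4.9 99.9] fit [ 385.8 -277.4   36.7]
scene white_pot 0.59 z [100.1 143.3] fit [ 387.  -277.1   29.9]
scene orange_pot 0.67 z [  0.4 102.1] fit [400.1 295.4  25.9]
scene tamper 0.72 z [ 10.6 163.7] fit [489.3   4.3   9.4]
scene tin 0.76 z [ 9.3 97. ] fit [452.4 354.2  16.1]
scene bottle 0.82 z [  5.2 180.4] fit [ 580.7 -319.5  216.2]
top grey_pot none
top white_pot 0.41 z [ -0.7 103.2] fit [570.3 236.2  16.5]
top orange_pot 0.79 z [  1.1 103.8] fit [399.  291.8  26.2]
top tamper 0.58 z [ 10.5 166.7] fit [4.849e+02 4.000e-01 9.900e+00]
top tin 0.59 z [-0.7 98.5] fit [451.3 351.   17.2]
top bottle 0.45 z [ 7.  92.6] fit [ 409.2 -193.3   25.3]
```

View pics/s4.png

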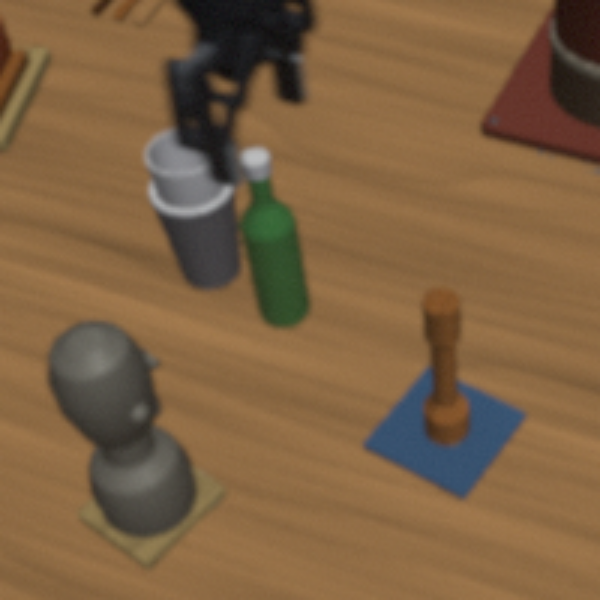

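The crop shows the white flange flat on the grey rim at (195,190), with the bottle, the bust and the upright tamper undisturbed. Now the orange pot.

Call:
send_rows([
  {"grip":0.085,"slide":[0.035,-0.007,0],"turn":0},
  {"grip":0.085,"slide":[0.035,-0.007,0],"turn":0},
  {"grip":0.085,"slide":[0.035,-0.007,0],"turn":0},
  {"grip":0.085,"slide":[0.035,-0.007,0],"turn":0},
  {"grip":0.085,"slide":[0.035,-0.007,0],"turn":0},
  {"grip":0.085,"slide":[0.035,-0.007,0],"turn":0},
  {"grip":0.085,"slide":[0.035,-0.007,0],"turn":0},
  {"grip":0.085,"slide":[0.035,-0.007,0],"turn":0},
])

```text
time_s: 21.55
ee_pos: [428.5, 157.8, 261.5]
tcp_rot: [0.0, 0.707, 0.707, 0.0]
ft_force: [0.1, -0.6, -0.0]
opening: 85.0
grip_force: 0.0
```

Call:
send_rows([
  {"grip":0.085,"slide":[0.035,-0.007,0],"turn":0},
  {"grip":0.085,"slide":[0.035,-0.008,0],"turn":0},
  {"grip":0.085,"slide":[0.035,-0.008,0],"turn":0},
  {"grip":0.085,"slide":[0.03,-0.008,0],"turn":0},
  {"grip":0.085,"slide":[0,0,0],"turn":8},
  {"grip":0.085,"slide":[0,0,0],"turn":8},
  {"grip":0.085,"slide":[0,0,0],"turn":8},
  {"grip":0.085,"slide":[0,0,0],"turn":8},
])

```text
time_s: 22.35
ee_pos: [397.9, 291.5, 261.3]
tcp_rot: [-0.0, 0.876, 0.482, -0.0]
ft_force: [0.5, 0.3, -0.7]
opening: 84.8
grip_force: 0.0
```

Call:
send_rows([
  {"grip":0.085,"slide":[0,0,0],"turn":8},
  {"grip":0.085,"slide":[0,0,0],"turn":0},
  {"grip":0.085,"slide":[0,0,0],"turn":0},
  {"grip":0.085,"slide":[0,0,0],"turn":0},
  {"grip":0.085,"slide":[0,0,0.03],"turn":0},
  {"grip":0.085,"slide":[0,0,0.03],"turn":0},
  {"grip":0.085,"slide":[0,0,0.02],"turn":0},
  {"grip":0.085,"slide":[0,0,0],"turn":0},
])

```text
time_s: 23.15
ee_pos: [396.7, 290.3, 179.0]
tcp_rot: [-0.0, 0.906, 0.424, -0.002]
ft_force: [0.2, 0.2, -0.3]
opening: 85.1
grip_force: 0.0
```

Call:
send_rows([
  {"grip":0.085,"slide":[0.004,0,0.03],"turn":0},
  {"grip":0.085,"slide":[0,0,0.03],"turn":0},
  {"grip":0.085,"slide":[0,0,0.02],"turn":0},
  {"grip":0.085,"slide":[0,0,0.014],"turn":0},
  {"grip":0.085,"slide":[0,0,0.01],"turn":0},
  {"grip":0.085,"slide":[0,0,0],"turn":0},
  {"grip":0.085,"slide":[0,0,0],"turn":0},
  {"grip":0.085,"slide":[0,0,0],"turn":0},
])

```text
time_s: 23.95
ee_pos: [401.1, 295.0, 78.4]
tcp_rot: [-0.0, 0.906, 0.423, 0.001]
ft_force: [1.0, -0.1, 0.1]
opening: 85.0
grip_force: 0.0
```

Call:
send_rows([
  {"grip":0.065,"slide":[0,0,0],"turn":0},
  {"grip":0.058,"slide":[0,0,0],"turn":0},
  {"grip":0.054,"slide":[0,0,0],"turn":0},
  {"grip":0.047,"slide":[0,0,0],"turn":0},
  {"grip":0.047,"slide":[0,0,0],"turn":0},
  {"grip":0.047,"slide":[0,0,0],"turn":0},
  {"grip":0.047,"slide":[0,0,-0.004],"turn":0},
  {"grip":0.047,"slide":[0,0,-0.006],"turn":0},
])

```text
time_s: 24.75
ee_pos: [400.2, 294.3, 87.3]
tcp_rot: [-0.0, 0.906, 0.423, -0.0]
ft_force: [-0.1, 0.1, -1.5]
opening: 53.0
grip_force: 63.0
```

Call:
send_rows([
  {"grip":0.047,"slide":[0,0,-0.02],"turn":0},
  {"grip":0.047,"slide":[0,0,-0.03],"turn":0},
  {"grip":0.047,"slide":[0,0,-0.03],"turn":-8},
  {"grip":0.047,"slide":[0,0,-0.03],"turn":-8},
  {"grip":0.047,"slide":[0,0,-0.03],"turn":-8},
  {"grip":0.047,"slide":[0,0,-0.03],"turn":-8},
  {"grip":0.047,"slide":[0,0,-0.03],"turn":-8},
  {"grip":0.047,"slide":[0,0,-0.005],"turn":0},
])

```text
time_s: 25.55
ee_pos: [401.3, 295.6, 295.7]
tcp_rot: [0.001, 0.705, 0.709, 0.002]
ft_force: [0.3, -0.2, -1.3]
opening: 53.2
grip_force: 63.3
```

Call:
send_rows([
  {"grip":0.047,"slide":[-0.015,0.005,0],"turn":0},
  {"grip":0.047,"slide":[-0.03,0.01,0],"turn":0},
  {"grip":0.047,"slide":[-0.035,0.012,0],"turn":0},
  {"grip":0.047,"slide":[-0.035,0.012,0],"turn":0},
  {"grip":0.047,"slide":[-0.035,0.012,0],"turn":0},
  {"grip":0.047,"slide":[-0.035,0.012,0],"turn":0},
  {"grip":0.047,"slide":[-0.035,0.007,0],"turn":0},
  {"grip":0.047,"slide":[-0.035,0,0],"turn":0},
])

```text
time_s: 26.35
ee_pos: [470.6, 38.0, 291.6]
tcp_rot: [-0.001, 0.708, 0.706, -0.0]
ft_force: [-0.2, 0.6, -1.2]
opening: 53.5
grip_force: 63.2
```

Call:
send_rows([
  {"grip":0.047,"slide":[-0.035,0,0],"turn":0},
  {"grip":0.047,"slide":[-0.035,0,0],"turn":0},
  {"grip":0.047,"slide":[-0.035,0,0],"turn":0},
  {"grip":0.047,"slide":[-0.035,0,0],"turn":0},
  {"grip":0.047,"slide":[-0.035,-0.012,0],"turn":0},
  {"grip":0.047,"slide":[-0.035,-0.014,0],"turn":0},
  {"grip":0.047,"slide":[-0.035,-0.014,0],"turn":0},
  {"grip":0.047,"slide":[-0.035,-0.014,0],"turn":0},
])

```text
time_s: 27.15
ee_pos: [415.4, -241.5, 291.8]
tcp_rot: [-0.0, 0.708, 0.706, -0.0]
ft_force: [0.1, 0.1, -1.0]
opening: 53.0
grip_force: 63.3
```

Call:
send_rows([
  {"grip":0.047,"slide":[-0.02,-0.015,0],"turn":0},
  {"grip":0.047,"slide":[-0.017,-0.0145,0],"turn":0},
  {"grip":0.047,"slide":[0,0,0.03],"turn":0},
  {"grip":0.047,"slide":[0,0,0.015],"turn":0},
  {"grip":0.047,"slide":[0,0,0],"turn":0},
  {"grip":0.047,"slide":[0,0,0],"turn":0},
  {"grip":0.047,"slide":[0,0,0],"turn":0},
  {"grip":0.047,"slide":[0,0,0],"turn":0},
])

```text
time_s: 27.95
ee_pos: [387.5, -277.6, 248.2]
tcp_rot: [0.001, 0.707, 0.707, 0.0]
ft_force: [-0.2, -0.4, -0.5]
opening: 52.9
grip_force: 63.2
```

```bash
python3 - <<'E'
from fitpot import *
print(get_state()["ee_pos"])
fitpot("orange_pot",[386,-278,168])
fitpot("white_pot",[386,-278,32])
im,d=capture("scene"); cv2.imwrite("pics/s5.png",cv2.resize(im[40:190,110:260][...,::-1],(600,600)))
E
```

```text
[ 387.52633396 -277.59295901  248.21910456]
scene orange_pot 705 [ 389.1 -278.   190.2] med|r| 1.21
top orange_pot 706 [ 383.5 -278.2  169.2] med|r| 1.91
scene white_pot 573 [ 386.5 -276.7   36.9] med|r| 1.49
top white_pot 546 [ 383.9 -276.5   32. ] med|r| 2.07
```

View pics/s5.png

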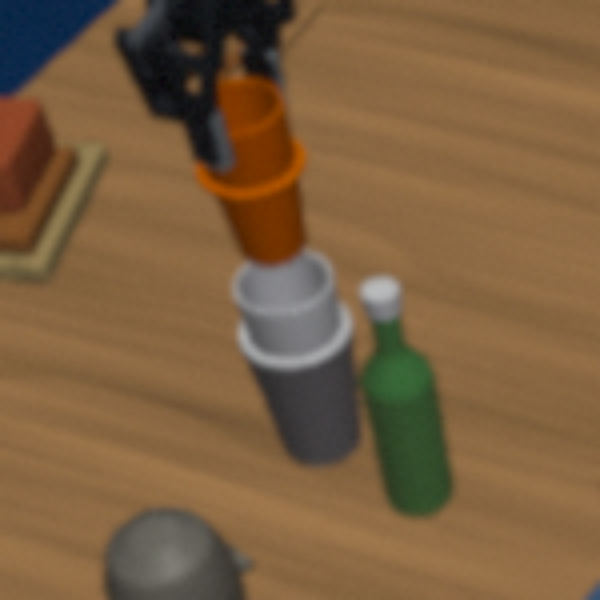

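The orange pot hangs level at (265,170), right above the white pot's mouth (285,280), and the white flange is even on the grey rim. A small correction, then lowering.

Call:
send_rows([
  {"grip":0.047,"slide":[0.001,-0.0015,0.01],"turn":0},
  {"grip":0.047,"slide":[0,0,0.012],"turn":0},
  {"grip":0.047,"slide":[0,0,0.012],"turn":0},
  {"grip":0.047,"slide":[0,0,0.012],"turn":0},
  {"grip":0.047,"slide":[0,0,0.012],"turn":0},
  {"grip":0.047,"slide":[0,0,0.01],"turn":0},
  {"grip":0.047,"slide":[0,0,0.006],"turn":0},
  {"grip":0.047,"slide":[0,0,0.003],"turn":0},
])

```text
time_s: 29.2
ee_pos: [385.3, -276.3, 169.6]
tcp_rot: [-0.0, 0.707, 0.707, 0.0]
ft_force: [-0.1, -0.4, -0.4]
opening: 52.9
grip_force: 63.3
```

Call:
send_rows([
  {"grip":0.047,"slide":[0,0,0.002],"turn":0},
  {"grip":0.047,"slide":[0,0,0.002],"turn":0},
  {"grip":0.047,"slide":[0,0,0.002],"turn":0},
  {"grip":0.047,"slide":[0,0,0.001],"turn":0},
  {"grip":0.047,"slide":[0,0,0],"turn":0},
  {"grip":0.047,"slide":[0,0,0],"turn":0},
  {"grip":0.047,"slide":[0,0,0],"turn":0},
  {"grip":0.047,"slide":[0,0,0],"turn":0},
])

```text
time_s: 30.0
ee_pos: [385.6, -276.5, 163.4]
tcp_rot: [0.0, 0.707, 0.707, 0.0]
ft_force: [0.2, 0.3, -0.5]
opening: 52.8
grip_force: 63.3
```

Call:
send_rows([
  {"grip":0.047,"slide":[0,0,0.001],"turn":0},
  {"grip":0.047,"slide":[0,0,0.001],"turn":0},
  {"grip":0.047,"slide":[0,0,0.001],"turn":0},
  {"grip":0.047,"slide":[0,0,0],"turn":0},
  {"grip":0.047,"slide":[0,0,0],"turn":0},
  {"grip":0.047,"slide":[0,0,0],"turn":0},
  {"grip":0.047,"slide":[0,0,0],"turn":0},
  {"grip":0.047,"slide":[0,0,0],"turn":0},
])

```text
time_s: 30.8
ee_pos: [385.8, -276.6, 160.6]
tcp_rot: [0.0, 0.707, 0.707, 0.0]
ft_force: [-0.6, 0.9, 4.5]
opening: 53.4
grip_force: 63.9
```

Call:
send_rows([
  {"grip":0.047,"slide":[0,0,0.0005],"turn":0},
  {"grip":0.047,"slide":[0,0,0.0005],"turn":0},
  {"grip":0.047,"slide":[0,0,0],"turn":0},
  {"grip":0.047,"slide":[0,0,0],"turn":0},
  {"grip":0.047,"slide":[0,0,0],"turn":0},
  {"grip":0.047,"slide":[0,0,0],"turn":0},
  {"grip":0.047,"slide":[0,0,0],"turn":0},
  {"grip":0.047,"slide":[0,0,0],"turn":0},
])

```text
time_s: 31.6
ee_pos: [386.5, -276.9, 160.4]
tcp_rot: [0.001, 0.707, 0.707, 0.0]
ft_force: [0.5, 1.1, 9.6]
opening: 52.8
grip_force: 64.3
```

Firm contact at the expected height, so I'm releasing and backing off.

Call:
send_rows([
  {"grip":0.056,"slide":[0,0,0],"turn":0},
  {"grip":0.058,"slide":[0,0,0],"turn":0},
  {"grip":0.062,"slide":[0,0,0],"turn":0},
  {"grip":0.08,"slide":[0,0,0],"turn":0},
  {"grip":0.08,"slide":[0,0,0],"turn":0},
  {"grip":0.08,"slide":[0,0,-0.01],"turn":0},
  {"grip":0.08,"slide":[0,0,-0.03],"turn":0},
  {"grip":0.08,"slide":[0,0,-0.03],"turn":0},
])

```text
time_s: 32.4
ee_pos: [385.2, -276.2, 230.5]
tcp_rot: [-0.001, 0.707, 0.707, 0.0]
ft_force: [0.9, -0.2, 0.5]
opening: 80.0
grip_force: 0.0
```

Call:
send_rows([
  {"grip":0.085,"slide":[0,0,-0.03],"turn":0},
  {"grip":0.085,"slide":[0,0,-0.03],"turn":0},
  {"grip":0.085,"slide":[0.01,0.035,0],"turn":0},
  {"grip":0.085,"slide":[0.02,0.035,0],"turn":0},
  {"grip":0.085,"slide":[0.03,0.035,0],"turn":0},
  {"grip":0.085,"slide":[0.03,0.02,0],"turn":0},
  {"grip":0.085,"slide":[0.03,0,0],"turn":0},
  {"grip":0.085,"slide":[0.03,0,0],"turn":0},
])

```text
time_s: 33.2
ee_pos: [511.0, -124.9, 289.8]
tcp_rot: [-0.0, 0.707, 0.707, 0.0]
ft_force: [-0.2, 0.2, 0.4]
opening: 84.5
grip_force: 0.0
```

```bash
python3 c.py orange_pot white_pot grey_pot tamper; python3 - <<'E'
from h import *
im,d=capture("scene"); cv2.imwrite("pics/s6.png",cv2.resize(im[60:260,110:310][...,::-1],(600,600)))
E
```

```text
scene orange_pot 0.57 z [145.5 172.3] fit [ 380.7 -279.3   31.8] bb mid [ 412.2 -275.4]
scene white_pot 0.89 z [100.7 146.4] fit [ 531.4 -237.8  120.2] bb mid [ 485.  -198.1]
scene grey_pot 0.96 z [  2.5 100.2] fit [ 385.8 -277.    36.4] bb mid [ 401.5 -262.2]
scene tamper 0.86 z [ 12.6 163.6] fit [487.7   4.   10.2] bb mid [487.    3.8]
top orange_pot none
top white_pot 0.22 z [ 15.9 166. ] fit [484.4   0.6   9.6] bb mid [484.8   0.9]
top grey_pot none
top tamper 0.64 z [ 12.1 166.1] fit [484.6   0.5   9.8] bb mid [484.8   0.8]
[ 510.38785314 -127.45288539  289.27633588]
```

View pics/s6.png

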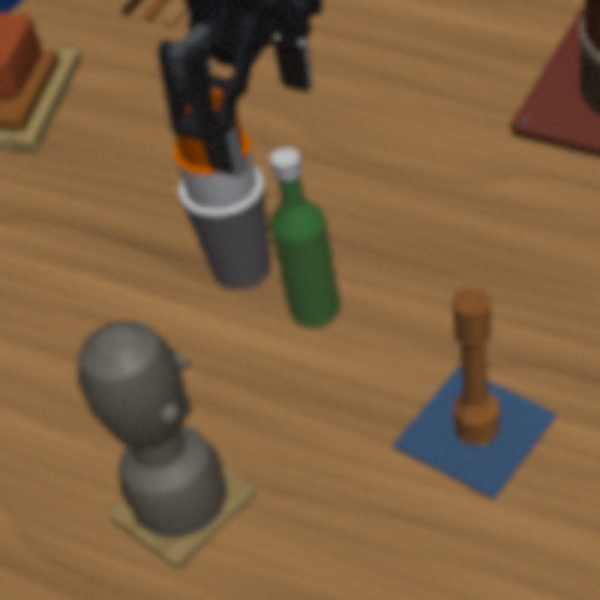

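The stack at (225,200) stands, but the gripper hides the orange pot. I'll move away and look again.

Call:
send_rows([
  {"grip":0.085,"slide":[0.035,0,0],"turn":0},
  {"grip":0.085,"slide":[0.035,0,0],"turn":0},
  {"grip":0.085,"slide":[0.035,0,0],"turn":0},
  {"grip":0.085,"slide":[0.035,0,0],"turn":0},
  {"grip":0.085,"slide":[0.035,0,0],"turn":0},
  {"grip":0.085,"slide":[0.035,0,0],"turn":0},
  {"grip":0.085,"slide":[0.03,0,0],"turn":0},
  {"grip":0.085,"slide":[0,0,0],"turn":0},
])

```text
time_s: 34.55
ee_pos: [509.8, 118.2, 289.7]
tcp_rot: [-0.001, 0.705, 0.709, 0.001]
ft_force: [0.1, 0.1, -0.7]
opening: 85.0
grip_force: 0.0
```

```bash
python3 c.py orange_pot white_pot grey_pot bottle; python3 - <<'E'
from h import *
im,d=capture("scene"); cv2.imwrite("pics/s7.png",cv2.resize(im[80:180,150:250][...,::-1],(600,600)))
E
```

```text
scene orange_pot 0.83 z [144.9 184.9] fit [ 387.7 -277.1   26.2] bb mid [ 388.1 -276.5]
scene white_pot 0.68 z [102.2 141.8] fit [ 385.3 -277.6   32.1] bb mid [ 401.1 -265.2]
scene grey_pot 0.7 z [  0.2 100.1] fit [ 385.5 -278.2   37.1] bb mid [ 402.1 -264.8]
scene bottle 0.69 z [  0.6 180.9] fit [ 410.2 -187.3    8.8] bb mid [ 409.8 -187.1]
top orange_pot 0.72 z [ 0.8 98.2] fit [450.9 351.2  16.9] bb mid [450.2 351.4]
top white_pot 0.71 z [101.6 140.4] fit [ 385.4 -281.8   34. ] bb mid [ 378.3 -257.9]
top grey_pot 0.53 z [  5.5 103.3] fit [ 385.3 -278.9   36.1] bb mid [ 372.7 -250. ]
top bottle 0.79 z [  9.5 182. ] fit [ 407.8 -191.     8. ] bb mid [ 407.9 -191.3]
[510.63630838 112.90986157 289.34787086]
```

View pics/s7.png

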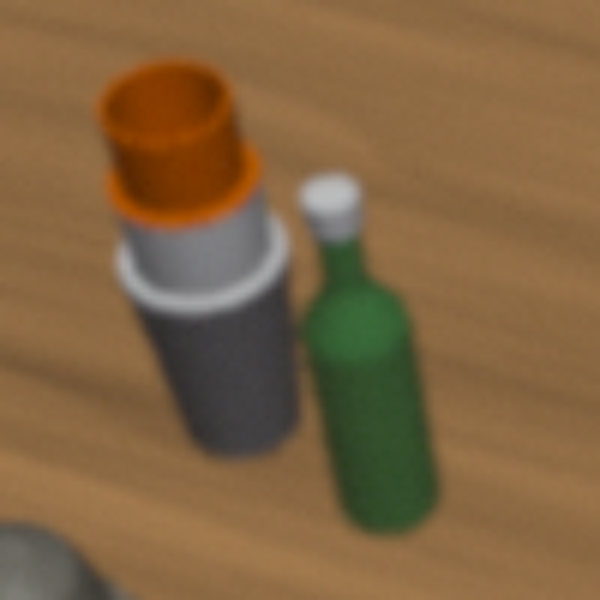

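The stack is straight: the orange flange (185,190) sits flat on the white rim, and the white flange (205,265) on the grey one. The top reads 185 mm against an expected 184. I'm handing the job in.

```bash
python3 -c "from station import *; print(sign_off())"
```

```text
the job is handed in; nothing more can be done
None
```

The job is handed in at about 35 s: the tamper stands upright on the tile, and the white and orange pots are nested flat in the grey pot. The grey pot and the bottle measured within a few mm of their starting places and the bust looked untouched; I did not re-measure the jar and tin at the end, and sign-off gave no verdict.

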